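# Roll a rock core into the V-block of a pulse-velocity rig and close the transducer on it

### The arm

A 6-joint arm with a two-finger parallel gripper is mounted at the origin on the work surface. World frame = base frame: x ahead of the robot, y to its left, z up, the work surface at z = 0. Lengths are in m, angles in degrees, forces in N, time in s.
With the tool pointing down it reaches from about 0.375 to 0.9 m from the base axis. Payload 3.1 kg.
Tool frame: the origin (TCP) lies midway between the tips of the shut fingers; the grasp point (between the pads) lies 19 mm behind it; z points along the fingers, y is the line along which they close (so a half turn about z gives the same grasp; the last joint's range is limited). The gripper opens to 87 mm and grips with 3 to 60 N. Pads are 19 mm wide; open, the fingers measure 117 mm over their backs; the gripper's body (75 mm by 190 mm) begins 51 mm behind the grasp point.
Start: joints at [55.147, 30.224, 82.088, -0, 67.689, -10.227], TCP at [0.26, 0.568, 0.223] pointing down, gripper open.
Joint ranges: [-176.69, 176.69], [-43.24, 126.21], [12.49, 139.97], [-82, 262], [0, 151.66], [-163.58, 163.58]. Speed limits (degrees/s): [159.86, 159.86, 180, 180, 180, 180].

### API

Orientations are given as a 3x3 rotation matrix whose columns are the frame's x, y, z axes.
In Python, from rig import read_state, capture, camera_info, hand_in gives the robot as it stands.
- The arm moves only by the tool drive_tool, never from a script. Its argument "motion" is a list of rows, each a list of 2 entries, a list of its own where there are three numbers: the shift along the tool's x, y, z in mm, then the turn, a rotation vector about the tool's x, y, z in rad. A call has 1 to 5 rows; each row shifts and turns the commanded pose from where the row before left it, along the tool's axes as they then stand; what a row does not reach is not made up. A row lasts 1/10 s, in which the tool goes at most 50 mm and 8.59 degrees, less where a joint would pass 70% of its speed; a pose out of reach is approached as far as the arm can. A call is refused whole if a number of a shift passes 50 or a number of a turn 0.15, either way. A call with a gripper value outside its range is refused whole. "gripper" is the opening, from 0 (shut) to 1 (fully open), set as the call begins (left out, the last holds). The fingers move at their own pace and stop on an object; the grip force is fixed at half the most. Time passes only in rows, so rows that do not move let the fingers close. It gives the time, the measured TCP pose, the force, the opening and the grip force at its end, in the units of the state.
- read_state(): the state, without advancing time (a new reading comes with each control period).
- capture(name): name is "scene" or "side" or "wrist"; returns the picture (420x560x3 uint8, red, green, blue); there is no depth.
- camera_info(name): a dict with "fovy" (degrees; the focal length in pixels is half the picture's height over the tangent of half this angle, whatever the lens; pixels are square), "cx", "cy" (the principal point, pixels), "k1" (the pictures are not rectified: a ray, as slopes to the right and down, at radius r is drawn at 1 + k1 r^2 times it, then the intrinsics apply), "xyz" and "orientation" of the camera in the world; the wrist camera has in their place "T_tool_cam" (4x4, takes a point from camera to tool coordinates, whose origin is the TCP and whose axes are the flange's). Camera axes: x right, y down, z forward; pixel columns grow to the right and rows downward; lengths in m; the calibration is good to about 2 mm. A picture is of the moment at which its call begins: read the wrist's pose just before it. camera_info takes no time and is no camera call.
- hand_in(): hands the job in; it is judged then, once.
The state is a dict: "time_s": time; "joint_positions": joint angles; "qvel": joint speeds; "tau": joint torques, N m; "position": TCP position; "tcp_rot": TCP orientation; "force": force on the tool from outside, world axes, zero at the start; "moment": the same for the moment, N m; "opening": opening from 0.0 (shut) to 1.0 (fully open); "grasp_force": force on a finger pad.
Only numpy, scipy, OpenCV 4.12 (cv2) and the standard library are available. Lean on these libraries where they do the work, as an engineer would, in place of code of your own. Each camera call takes 0.05 s, during which the arm holds its last target. There are 200 camera calls.

### The job

Roll the granite core lying on the bench along by its side, up the ramp and into the V-block of the pulse-velocity rig, so that it lies down in the V between the two transducers. Then push the blue sliding head up from behind until the core sits snugly between the two transducer faces, touching both. Work only by gentle pushing with the fingers: do not pinch, lift or carry the core, and leave everything else on the bench where it stands.

Things in the scene. Friction and masses are not known exactly. Their poses are not given: they have to be found in the camera images.
- core: Light grey speckled granite core, cylinder 50 mm in diameter, 100 mm long, about 0.5 kg, side ground smooth (friction about 0.35), red and blue lines along it. Lies on the ramp side of the rig. Pushed from the side it rolls easily and keeps its heading; pushed on an end it slides along its axis. Origin at its centre (25 mm up at the start); x is its axis; y and z turn as it rolls.
- rig: Aluminium and steel pulse-velocity rig, fixed. Origin on the bench under the bottom line of its V, half-way along; z up; x along the V, from the blue sliding head to the grey fixed head, roughly away from the robot; y the way the core is rolled in. V: x from -70 to +70 mm, bottom 2 mm above the bench, flanks 30 degrees from level. A seated core has its axis at y = 0, 31 mm above the bench.
- ramp_foot (a point): Middle of the foot of the loading ramp, at y = -100 mm in the rig's frame, on the bench; axes as the rig's. The ramp is as long as the V (140 mm) and rises evenly from here along +y to the lip.
- lip (a point): Middle of the lip over which the core rolls into the V: a level edge 10.5 mm above the bench, y = -20 to -15 mm in the rig's frame; axes as the rig's. Beyond it the near flank goes down to the bottom of the V at y = 0 and the far flank rises to 20 mm at y = +31 mm, which stops a core rolled gently.
- fixed_face (a point): Centre of the flat steel face of the fixed transducer (38 mm disc on a 42 mm dark barrel), looking along the rig's -x at x = +70, y = 0, z = 31 mm; axes as the rig's. The grey block behind it is 70 mm wide, 62 mm high and reaches to x = 105 mm.
- seat (a point): Where the core's centre is when it lies in the V with its end against the fixed transducer: x = 20, y = 0, z = 31 mm in the rig's frame; axes as the rig's.
- slider (a joint): Travel of the blue sliding head in m: 0 open, grows as it is pushed along the rig's +x, stays where left (2 N of friction). Its transducer face (as the fixed one) is at x = -70 mm plus this value in the rig's frame: 0.040 when it has the core closed against the fixed face; without a core it would run on to 0.055.
- slider_back (a point): Middle of the flat back of the blue sliding head, where it is pushed, 38 mm above the bench; moves with it; axes as the rig's. Block 24 mm thick, 70 mm wide in y, top 62 mm above the bench; the transducer face is 68 mm ahead. Behind, two guide rods (tops 19 mm above the bench) run back 48 mm from the open position to an end plate 22 mm high.
- sandstone_mid (a point): Bystander: tan sandstone core standing on end, 50 mm in diameter, 100 mm high; point at its centre.
- basalt_mid (a point): Bystander: dark basalt core standing on end, 50 mm in diameter, 100 mm high; point at its centre.
- calbar_mid (a point): Bystander: white plastic calibration bar standing on end, 50 mm in diameter, 120 mm high; point at its centre.
- gel_mid (a point): Bystander: jar of coupling gel with a blue cap, 64 mm in diameter, 70 mm high; point at its centre.
- beaker_mid (a point): Bystander: glass beaker, 68 mm in diameter, 90 mm high; point at its centre.
- brush_mid (a point): Bystander: brush lying flat on the bench, 200 mm long; point at its middle, x along it.
- caliper_mid (a point): Bystander: steel caliper lying flat on the bench, 210 mm long, 9 mm thick; point at the middle of its beam, x along the beam.
Mind the look-alikes: they are no part of the job. Leave any turquoise look-alike of the core alone.

How it is judged (in metres and radians):
On the way, in this order (a step that is already met when the one before it is completed fails the run):
1. the core has rolled at least a quarter turn about its own axis, still short of the V (angle between core's own z axis and vertical above 1.45 rad and y of core in the frame of rig below -0.018 m), for 0.05 s.
2. the core lies down in the V between the two transducers, the sliding head still standing back from it (z of core in the frame of rig between 0.0275 and 0.0345 m and y of core in the frame of rig between -0.004 and 0.004 m and angle between the x axis of core and the x axis of rig, either way round below 0.05 rad and value of joint slider below 0.025 m), for 0.2 s.
At the end, for the whole second after the job is handed in: The core is at rest in the V: axis within 4 mm sideways and 3.5 mm in height of its seat, within 0.05 rad of the V, centre within 5 mm of the seat; the slider is closed on it (0.037 to 0.043 m), leaving at most 3 mm of gap in all at the two faces (z of core in the frame of rig between 0.0275 and 0.0345 m and y of core in the frame of rig between -0.004 and 0.004 m and angle between the x axis of core and the x axis of rig, either way round below 0.05 rad and distance between core and seat below 0.005 m and value of joint slider between 0.037 and 0.043 m and linear speed of core below 0.01 m/s); the robot touches nothing.
It fails at once if the core is lifted off the bench in front of the ramp (y of core in the frame of rig below -0.105 m and height (world z) of core above 0.033 m).
It fails at once if the core is lifted above the height it has when it rolls over the lip (height (world z) of core above 0.044 m).
It fails at once if the core is pinched or pushed hard (more than 40 N from the fingers) (contact force between the fingers and core above 40 N).
It fails at once if another thing on the bench is moved by more than 15 mm (distance of any of sandstone_mid, basalt_mid, calbar_mid, gel_mid, beaker_mid, brush_mid, caliper_mid from where it was at the start of the episode above 0.015 m).
It also fails if it takes over 72 s, if anything falls off the work surface, if the arm or the gripper's body presses on something with over 40 N, if the wrist force passes 120 N, or if a joint passes its speed limit or range.

## Working session

There is one attempt and no reset: what is moved stays moved. The work goes in short steps, Python scripts to look and compute and a tool call to move; the robot and the scene stay as the last step left them, time stands still between calls to the robot, and variables do not carry over. Pictures are saved under pics/ and viewed, at most 10 in all, crops included, and the job is handed in when it is done.

Besides the shell and the picture viewer there is one more tool, called after "Emit:" by a JSON object that holds its "name" and its "arguments", one argument or row to a line. drive_tool: Moves the arm, as the interface text tells. Its arguments: {"type":"object","properties":{"motion":{"type":"array","items":{"type":"array"}},"gripper":{"type":"number"}},"required":["motion"]}

```bash
mkdir -p pics
cat > h.py <<'E'
import numpy as np,cv2
from rig import *
def ray(n,uv,st=None):
    c=camera_info(n); f=210/np.tan(np.radians(c["fovy"]/2))
    d=(np.array(uv,float)-[c["cx"],c["cy"]])/f
    K=np.eye(3); r=np.linalg.norm(d); s=r
    for _ in range(30): s=r/(1+c["k1"]*s*s)
    if r>0: d=d*s/r
    v=np.array([d[0],d[1],1.])
    if n=="wrist":
        T=np.array(c["T_tool_cam"]);R=np.array(st["tcp_rot"]);p=np.array(st["position"])
        return R@T[:3,3]+p, R@T[:3,:3]@v
    return np.array(c["xyz"]),np.array(c["orientation"])@v
def onz(n,uv,z,st=None):
    o,d=ray(n,uv,st); return o+d*(z-o[2])/d[2]
def proj(n,P,st=None):
    c=camera_info(n); f=210/np.tan(np.radians(c["fovy"]/2))
    if n=="wrist":
        T=np.array(c["T_tool_cam"]);q=T[:3,:3].T@(np.array(st["tcp_rot"]).T@(np.array(P)-st["position"])-T[:3,3])
    else: q=np.array(c["orientation"]).T@(np.array(P)-c["xyz"])
    d=q[:2]/q[2]; d=d*(1+c["k1"]*(d@d)); return d*f+[c["cx"],c["cy"]]
def save(n,k):
    st=read_state(); im=capture(n); cv2.imwrite(f"pics/{k}.png",im[:,:,::-1]); return st,im
E
python3 - <<'E'
from h import *
for n in("scene","side","wrist"):
    print(save(n,n+"0")[0]["tcp_rot"] if n=="wrist" else save(n,n+"0")[1].shape); print(camera_info(n))
E
```

```text
(420, 560, 3)
{'fovy': 54.70794935931687, 'cx': 281.23588635331026, 'cy': 211.6721573593956, 'k1': -0.06090511050999433, 'xyz': array([1.16266082, 0.40215855, 1.02940878]), 'orientation': array([[-0.58809756,  0.64809047, -0.48385949],
       [ 0.80878855,  0.47011335, -0.35334759],
       [-0.0015324 , -0.59914287, -0.80064066]])}
(420, 560, 3)
{'fovy': 54.83314853361841, 'cx': 283.6360144651172, 'cy': 208.9824307832715, 'k1': -0.11768505063108259, 'xyz': array([ 0.16949128, -0.7975945 ,  0.72530363]), 'orientation': array([[ 0.87829742, -0.29610553,  0.37538668],
       [-0.47782924, -0.51649569,  0.71057119],
       [-0.01651845, -0.80346358, -0.59512471]])}
[[-9.09064236e-01  4.16654567e-01 -1.08910326e-03]
 [ 4.16655865e-01  9.09062884e-01 -1.60077282e-03]
 [ 3.23094043e-04 -1.90898658e-03 -9.99998126e-01]]
{'fovy': 58.17469527269923, 'cx': 281.0623157925736, 'cy': 208.61421439196906, 'k1': -0.09959760450801161, 'T_tool_cam': array([[ 1.52016985e-03, -9.62830642e-01, -2.70101545e-01,
         7.40350848e-02],
       [ 9.99998766e-01,  1.57085153e-03,  2.85225432e-05,
         1.67485515e-04],
       [ 3.96827047e-04, -2.70101255e-01,  9.62831841e-01,
        -1.63226005e-01],
       [ 0.00000000e+00,  0.00000000e+00,  0.00000000e+00,
         1.00000000e+00]])}
```

View pics/scene0.png

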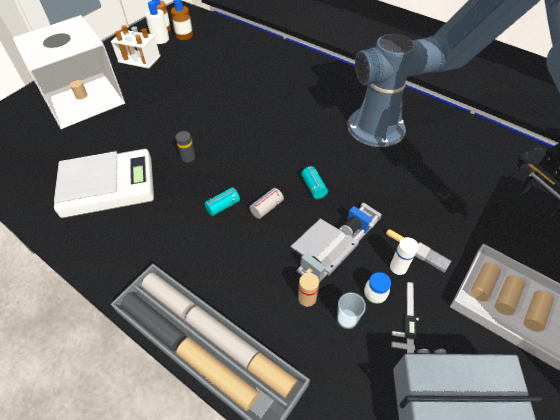

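View pics/side0.png

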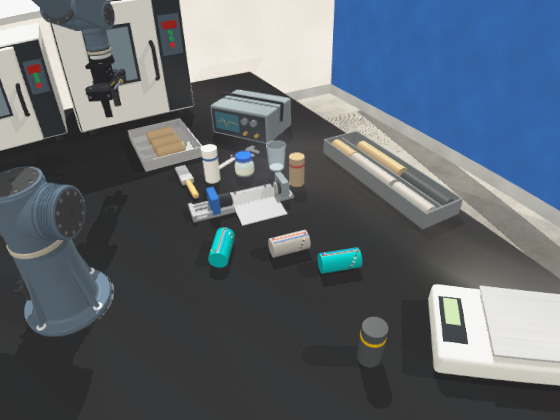

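The scene view shows the grey core at about (267,202), turquoise look-alikes at (222,201) and (314,182), the ramp at (318,238), the blue head at (362,218) and the fixed head at (315,265). The side view shows the core at (289,243) and the rig from (190,208) to (290,190). Next I'll take zoomed crops.

Run:
```python
from h import *
a=cv2.imread("pics/scene0.png")[160:300,200:400];b=cv2.imread("pics/side0.png")[165:285,180:350]
cv2.imwrite("pics/sc_z.png",cv2.resize(a,None,fx=4,fy=4,interpolation=cv2.INTER_CUBIC))
cv2.imwrite("pics/sd_z.png",cv2.resize(b,None,fx=4.6,fy=4.6,interpolation=cv2.INTER_CUBIC))
for n,uv,z in[("scene",(267,202),.03),("side",(289,243),.03),("scene",(222,201),.03),("scene",(314,182),.03),("scene",(318,238),.005),("scene",(362,212),.062),("side",(212,190),.062),("scene",(313,260),.062)]: print(n,uv,onz(n,uv,z).round(3))
```

```text
scene (267, 202) [ 0.554 -0.097  0.03 ]
side (289, 243) [ 0.549 -0.105  0.03 ]
scene (222, 201) [ 0.634 -0.214  0.03 ]
scene (314, 182) [ 0.398 -0.024  0.03 ]
scene (318, 238) [0.559 0.098 0.005]
scene (362, 212) [0.438 0.171 0.062]
side (212, 190) [0.449 0.183 0.062]
scene (313, 260) [0.661 0.143 0.062]
```

View pics/sc_z.png

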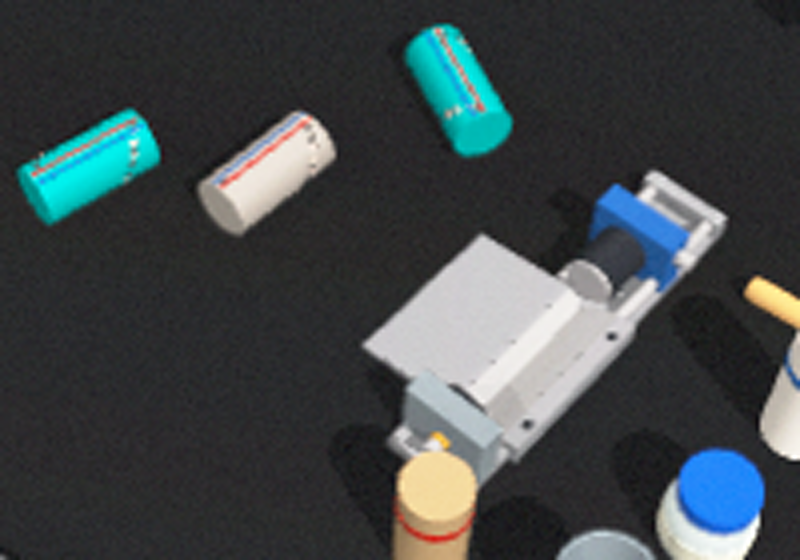

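View pics/sd_z.png

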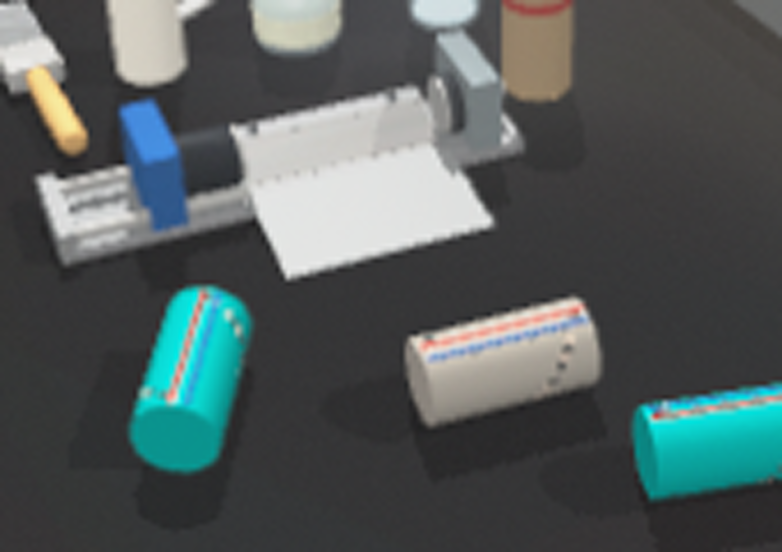

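Run:
```python
from h import *
A=onz("scene",(320.75,218.75),0);B=onz("scene",(290.75,246.5),0)
C=onz("side",(243,225.2),0);D=onz("side",(287.4,213.7),0)
print(A,B,np.linalg.norm(A-B));print(C,D,np.linalg.norm(C-D))
for p,q in((A,B),(C,D)):
    u=(q-p)/np.linalg.norm(q-p); y=np.array([-u[1],u[0],0]); m=(p+q)/2
    print("yaw",np.degrees(np.arctan2(u[1],u[0])),"rig",m+.1*y)
# core: red/blue... silhouette of crop ends; lines along axis on top
for n,a,b in(("scene",(200+220/4,160+184/4),(200+308/4,160+117/4)),("side",(180+425/4.6,165+350/4.6),(180+582/4.6,165+316/4.6))):
    p,q=onz(n,a,.049),onz(n,b,.049);print(n,p,q,np.linalg.norm(p-q),np.degrees(np.arctan2(*(p-q)[1::-1])))
```

```text
[0.49034021 0.06415513 0.        ] [0.62866954 0.0469507  0.        ] 0.13939510396178353
[0.48853541 0.05775474 0.        ] [0.62544687 0.0422295  0.        ] 0.13778890721707376
yaw -7.089643114859769 rig [0.57184709 0.15478834 0.        ]
yaw -6.4694876872703455 rig [0.56825855 0.14935532 0.        ]
scene [ 0.59966622 -0.10799892  0.049     ] [ 0.5066991  -0.09315485  0.049     ] 0.09414473702712342 -9.07184489234121
side [ 0.50584902 -0.09620045  0.049     ] [ 0.59613403 -0.11412338  0.049     ] 0.09204680442648677 168.77190042455777
```

Emit:
{"name": "drive_tool", "arguments": {
  "motion": [
    [[-48,0,0],[0,0,0.078]],
    [[-48,0,0],[0,0,0.078]],
    [[-48,0,0],[0,0,0.078]],
    [[-48,0,0],[0,0,0.078]],
    [[-48,0,0],[0,0,0.078]]
  ],
  "gripper": 0.55
}}

```text
time_s: 0.65
position: [0.4606, 0.4352, 0.2222]
tcp_rot: [[-0.68, 0.733, -0.0], [0.733, 0.68, 0.0], [0.0, 0.0, -1.0]]
force: [0.8, 0.8, 0.3]
opening: 0.63
grasp_force: 0.0
```

Emit:
{"name": "drive_tool", "arguments": {
  "motion": [
    [[-48,0,0],[0,0,0.078]],
    [[-48,0,0],[0,0,0.078]],
    [[-48,0,0],[0,0,0.078]],
    [[-48,0,0],[0,0,0.078]],
    [[-48,0,0],[0,0,0.078]]
  ]
}}

```text
time_s: 1.15
position: [0.5939, 0.237, 0.2221]
tcp_rot: [[-0.35, 0.937, -0.0], [0.937, 0.35, 0.0], [0.0, -0.0, -1.0]]
force: [0.4, 0.5, -0.5]
opening: 0.543
grasp_force: 0.0
```

Emit:
{"name": "drive_tool", "arguments": {
  "motion": [
    [[-48,0,0],[0,0,0.078]],
    [[-48,0,0],[0,0,0.078]],
    [[-40,0,0],[0,0,0.078]],
    [[0,0,0],[0,0,0]],
    [[0,0,0],[0,0,0]]
  ]
}}

```text
time_s: 1.65
position: [0.6312, 0.1075, 0.2221]
tcp_rot: [[-0.125, 0.992, -0.001], [0.992, 0.125, 0.001], [0.001, -0.001, -1.0]]
force: [-1.3, 0.5, -0.4]
opening: 0.547
grasp_force: 0.0
```

Run:
```python
from h import *
import pickle
st,im=save("wrist","w1");pickle.dump(st,open("w1.pkl","wb"));print(st["position"],st["tcp_rot"])
for P in([.554,-.102,.05],[.57,.152,.002]):print(proj("wrist",P,st))
cv2.imwrite("pics/w1b.png",cv2.resize(im[:,:,::-1],(800,600),interpolation=cv2.INTER_CUBIC))
```

```text
[0.6312398  0.10751858 0.22206527] [[-1.24611736e-01  9.92204863e-01 -1.19334645e-03]
 [ 9.92205319e-01  1.24612487e-01  5.76638360e-04]
 [ 7.20849254e-04 -1.11218879e-03 -9.99999122e-01]]
[185.56474572 367.84084154]
[226.17564912 126.60275444]
```

View pics/w1b.png

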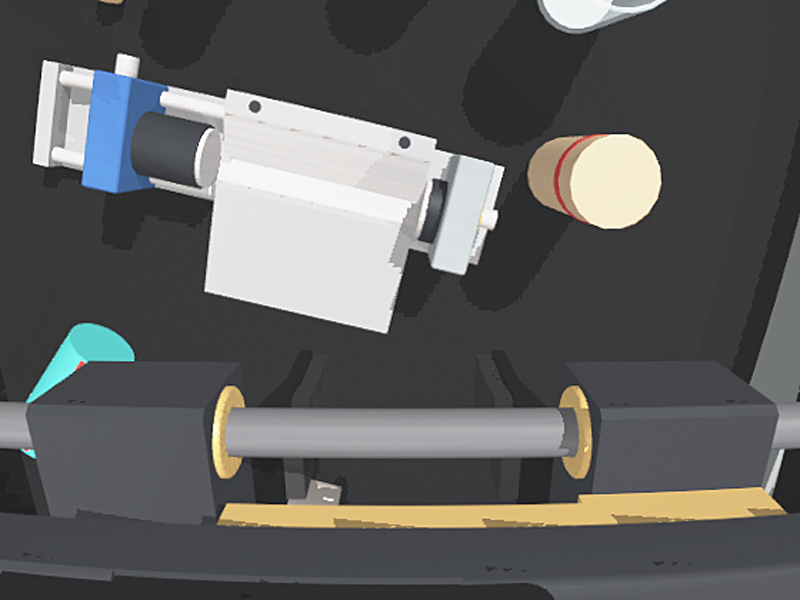

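The rig is in clear view here. In the 800-px picture the ramp-foot corners are at (205,291) and (388,333), the blue block is around (120,130), the fixed-head block is at (465,215), and the sandstone stands at (617,181).

Run:
```python
from h import *
import pickle
st=pickle.load(open("w1.pkl","rb"))
P=lambda u,v,z:onz("wrist",(u*.7,v*.7),z,st)
a,b=P(205,291,0),P(388,333,0);u=(b-a)/np.linalg.norm(b-a);y=np.array([-u[1],u[0],0]);m=(a+b)/2
o=m+.1*y
print(a,b,np.linalg.norm(b-a),np.degrees(np.arctan2(u[1],u[0])),"rig",o)
R=lambda p:np.array([(p-o)@u,(p-o)@y,p[2]]).round(4)
print("lip ends",R(P(221,160,.0105)),R(P(412,204,.0105)))
print("far",R(P(227,90,.02)),R(P(436,137,.02)))
print("fixed block top",R(P(457,155,.062)),R(P(433,266,.062)),R(P(494,164,.062)),"blue top",R(P(97,71,.062)),R(P(82,187,.062)))
print("sand",R(P(617,181,.1)),P(617,181,.1))
```

```text
[0.48844279 0.06063173 0.        ] [0.62863004 0.04529886 0.        ] 0.1410232679228533 -6.241870942294063 rig [0.569409   0.15237247 0.        ]
lip ends [-0.0699 -0.0014  0.0105] [ 0.0647 -0.0008  0.0105]
far [-0.0705  0.0447  0.02  ] [0.0692 0.0463 0.02  ]
fixed block top [0.0813 0.0379 0.062 ] [ 0.0841 -0.0297  0.062 ] [0.1038 0.0381 0.062 ] blue top [-0.1358  0.0387  0.062 ] [-0.1372 -0.031   0.062 ]
sand [0.1634 0.0454 0.1   ] [0.73675142 0.17973642 0.1       ]
```

Emit:
{"name": "drive_tool", "arguments": {
  "motion": [
    [[-48,0,0],[0,0,0.05]],
    [[-48,0,0],[0,0,0.05]],
    [[-48,0,0],[0,0,0]],
    [[-48,0,0],[0,0,0]],
    [[-48,-10,0],[0,0,0]]
  ]
}}

```text
time_s: 2.2
position: [0.6361, -0.1307, 0.2226]
tcp_rot: [[-0.031, 1.0, 0.001], [1.0, 0.031, 0.0], [-0.0, 0.001, -1.0]]
force: [0.3, -0.1, 0.1]
opening: 0.547
grasp_force: 0.0
```

Emit:
{"name": "drive_tool", "arguments": {
  "motion": [
    [[-48,-20,0],[0,0,0]],
    [[-10,-20,0],[0,0,0]],
    [[0,0,0],[0,0,0]],
    [[0,0,0],[0,0,0]]
  ]
}}

```text
time_s: 2.6
position: [0.5977, -0.1868, 0.2226]
tcp_rot: [[-0.028, 1.0, 0.0], [1.0, 0.028, 0.001], [0.001, 0.0, -1.0]]
force: [-0.2, 0.9, -0.6]
opening: 0.549
grasp_force: 0.0
```

Run:
```python
from h import *
import pickle
st,im=save("wrist","w2");pickle.dump(st,open("w2.pkl","wb"));print(st["position"],st["tcp_rot"][0])
cv2.imwrite("pics/w2b.png",cv2.resize(im[:,:,::-1],(800,600),interpolation=cv2.INTER_CUBIC))
```

```text
[ 0.59766743 -0.18678183  0.22264094] [-2.82222825e-02  9.99601587e-01  4.11287264e-04]
```

View pics/w2b.png

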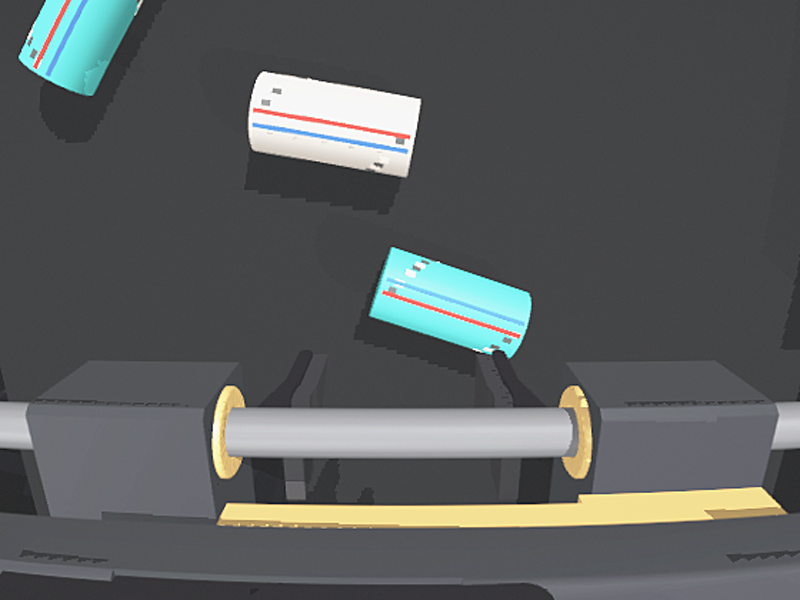

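The core is at (335,125), with silhouette corners (262,72), (420,98), (407,177) and (250,150). A turquoise look-alike lies at (450,300), behind it and to the right.

```bash
cat >> h.py <<'E'
yaw=np.radians(-6.4);O=np.array([.5697,.155,0]);U=np.array([np.cos(yaw),np.sin(yaw),0]);Y=np.array([-U[1],U[0],0])
def rigf(p): p=np.array(p)-O; return np.array([p@U,p@Y,p[2]]).round(4)
def bis(n,a,b,z,st=None):
    o,d=ray(n,a,st);_,e=ray(n,b,st);d=d/np.linalg.norm(d)+e/np.linalg.norm(e);return o+d*(z-o[2])/d[2]
E
python3 - <<'E'
from h import *
import pickle
st=pickle.load(open("w2.pkl","rb"));s=lambda u,v:(u*.7,v*.7)
L=bis("wrist",s(262,72),s(250,150),.025,st);R=bis("wrist",s(420,98),s(407,177),.025,st)
a=np.degrees(np.arctan2(*(R-L)[1::-1]));print(L,R,np.linalg.norm(R-L),a)
print("red ends",onz("wrist",s(253,110),.0495,st),onz("wrist",s(409,137),.0495,st))
print("blue ends",onz("wrist",s(253,125),.0495,st),onz("wrist",s(407,151),.0495,st))
c=R+(L-R)/np.linalg.norm(L-R)*.05;print("c",c,rigf(c),rigf(R))
print("turq",[onz("wrist",s(*q),.04,st).round(3) for q in((390,248),(370,317),(530,293))])
E
```

```text
[ 0.50088606 -0.09166641  0.025     ] [ 0.60307511 -0.10616381  0.025     ] 0.10321228902586342 -8.074576845696283
red ends [ 0.50560116 -0.09226416  0.0495    ] [ 0.59988129 -0.10608494  0.0495    ]
blue ends [ 0.50538117 -0.10105947  0.0495    ] [ 0.59893973 -0.11438827  0.0495    ]
c [ 0.55357081 -0.09914071  0.025     ] [ 0.0123 -0.2544  0.025 ] [ 0.0623 -0.2558  0.025 ]
turq [array([ 0.59 , -0.176,  0.04 ]), array([ 0.578, -0.224,  0.04 ]), array([ 0.684, -0.204,  0.04 ])]
```

Emit:
{"name": "drive_tool", "arguments": {
  "motion": [
    [[0,0,0],[0,0,0.133]],
    [[20,-27,0],[0,0,0]],
    [[19,-26,0],[0,0,0]],
    [[0,0,40],[0,0,0]],
    [[0,0,0],[0,0,0]]
  ],
  "gripper": 0.35
}}

```text
time_s: 3.15
position: [0.5463, -0.1401, 0.1793]
tcp_rot: [[0.102, 0.995, -0.008], [0.995, -0.102, 0.004], [0.003, -0.008, -1.0]]
force: [-0.3, 1.7, -1.8]
opening: 0.358
grasp_force: 0.0
```

Emit:
{"name": "drive_tool", "arguments": {
  "motion": [
    [[-1,1,45],[0,0,0]],
    [[0,0,45],[0,0,0]],
    [[0,0,40],[0,0,0]],
    [[0,0,24],[0,0,0]],
    [[0,0,0],[0,0,0]]
  ]
}}

```text
time_s: 3.65
position: [0.549, -0.1436, 0.0258]
tcp_rot: [[0.104, 0.995, -0.005], [0.995, -0.104, 0.003], [0.002, -0.005, -1.0]]
force: [-0.4, 0.2, 0.2]
opening: 0.35
grasp_force: 0.0
```

Emit:
{"name": "drive_tool", "arguments": {
  "motion": [
    [[3,0,0],[0,0,0]],
    [[3,0,0],[0,0,0]],
    [[3,0,0],[0,0,0]],
    [[3,0,0],[0,0,0]],
    [[3,0,0],[0,0,0]]
  ]
}}

```text
time_s: 4.15
position: [0.5518, -0.13, 0.0296]
tcp_rot: [[0.106, 0.994, 0.002], [0.994, -0.106, -0.001], [-0.0, 0.002, -1.0]]
force: [-1.0, 0.1, 0.2]
opening: 0.353
grasp_force: 0.0
```

Run:
```python
from h import *
save("scene","s1");save("side","d1")
st=read_state();print(st["position"],rigf(st["position"]))
a=cv2.resize(cv2.imread("pics/scene0.png")[150:280,220:400],None,fx=3,fy=3)
a=cv2.resize(cv2.imread("pics/s1.png")[170:270,230:360],(520,400),interpolation=2);b=cv2.resize(cv2.imread("pics/d1.png")[185:270,210:330],(560,397),interpolation=2)
b=np.vstack([b,np.zeros((3,560,3),np.uint8)])
cv2.imwrite("pics/s1b.png",cv2.resize(np.hstack([a,b]),(800,296)))
```

```text
[ 0.55127512 -0.12961429  0.02904084] [ 0.0134 -0.2849  0.029 ]
```

View pics/s1b.png

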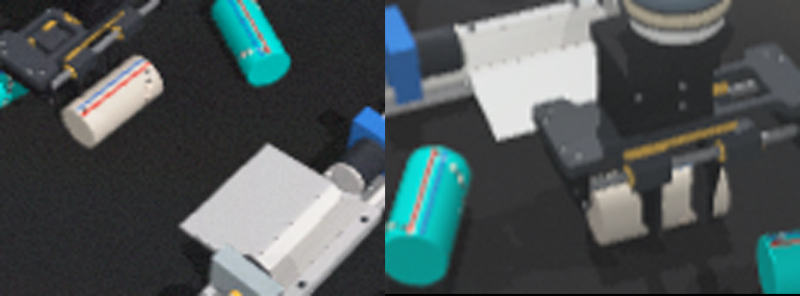

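The fingers stand just behind the core (at about (110,100) on the left and (660,210) on the right), and the ramp ahead is clear. I'll push now.

Emit:
{"name": "drive_tool", "arguments": {
  "motion": [
    [[3,0,0],[0,0,0]],
    [[4,0,0],[0,0,0]],
    [[4,0,0],[0,0,0]],
    [[4,0,0],[0,0,0]],
    [[4,0,0],[0,0,0]]
  ]
}}

```text
time_s: 4.75
position: [0.5532, -0.1108, 0.0285]
tcp_rot: [[0.106, 0.994, -0.0], [0.994, -0.106, 0.0], [0.0, -0.0, -1.0]]
force: [-0.1, -0.4, 0.1]
opening: 0.347
grasp_force: 0.1
```

Emit:
{"name": "drive_tool", "arguments": {
  "motion": [
    [[4,0,0],[0,0,0]],
    [[4,0,0],[0,0,0]],
    [[4,0,0],[0,0,0]],
    [[4,0,0],[0,0,0]],
    [[4,0,0],[0,0,0]]
  ]
}}

```text
time_s: 5.25
position: [0.5554, -0.091, 0.0286]
tcp_rot: [[0.106, 0.994, 0.0], [0.994, -0.106, -0.0], [-0.0, 0.0, -1.0]]
force: [-0.3, -0.2, -0.1]
opening: 0.351
grasp_force: 0.1
```

Emit:
{"name": "drive_tool", "arguments": {
  "motion": [
    [[4,0,0],[0,0,0]],
    [[4,0,0],[0,0,0]],
    [[4,0,0],[0,0,0]],
    [[4,0,0],[0,0,0]],
    [[2,0,0],[0,0,0]]
  ]
}}

```text
time_s: 5.75
position: [0.5572, -0.073, 0.0285]
tcp_rot: [[0.106, 0.994, -0.0], [0.994, -0.106, 0.0], [0.0, -0.0, -1.0]]
force: [-0.3, -0.5, 0.8]
opening: 0.35
grasp_force: 0.0
```

```bash
cat >> h.py <<'E'
def core():
    im=capture("scene").astype(int); r,g,b=im[...,0],im[...,1],im[...,2]
    m=((r>110)&(r-b>8)&(r-b<60)&(abs(r-g)<30)).astype(np.uint8); m[:, :200]=0;m[:,345:]=0;m[:165]=0;m[265:]=0
    n,l,s,c=cv2.connectedComponentsWithStats(cv2.morphologyEx(m,2,np.ones((3,3),np.uint8)))
    k=1+np.argmax(s[1:,4]); cn=cv2.findContours((l==k).astype(np.uint8),0,1)[0][0]
    return s[k],c[k],cv2.minAreaRect(cn),im.astype(np.uint8)
E
python3 - <<'E'
from h import *
s,c,r,im=core();print(s,c,r)
st=read_state();print(rigf(st["position"]),rigf(onz("scene",c,.03)),st["force"])
cv2.imwrite("pics/s2.png",im[:,:,::-1]);cv2.imwrite("pics/s2b.png",cv2.resize(im[160:280,200:360,::-1],(800,600),interpolation=2))
E
```

```text
[265 199  33  31 550] [280.97090909 214.13454545] ((281.1291809082031, 213.740234375), (16.381694793701172, 36.344505310058594), 49.635467529296875)
[ 0.0129 -0.2278  0.0285] [ 0.0182 -0.1882  0.03  ] [ 0.18771705 -0.10023506  0.20240656]
```

View pics/s2b.png

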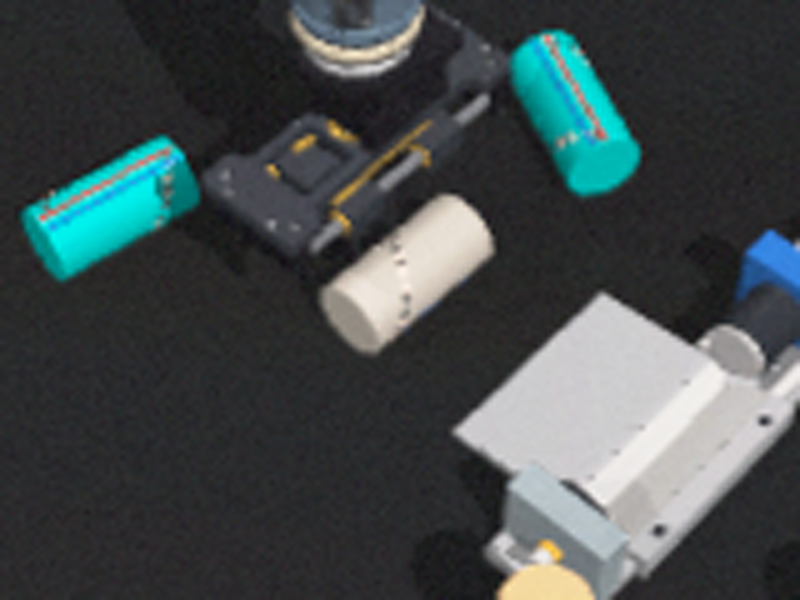

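Run:
```python
from h import *
q=lambda u,v:(200+u/5,160+v/5)
print("ramp",rigf(onz("scene",q(455,433),0)),rigf(onz("scene",q(602,293),0)))
print("face now",rigf(onz("scene",q(352,318),.025)),"face before",rigf(onz("scene",(255.5,211.75),.025)))
# axis direction from both silhouette lines: top edge & bottom edge
L=bis("scene",q(322,292),q(375,354),.025);R=bis("scene",q(448,197),q(494,245),.025)
d=L-R;print(rigf(L),rigf(R),np.degrees(np.arctan2(d[1],d[0])))
z=lambda u,v:(200+u/4,160+v/4)
L=bis("scene",z(200,181),z(240,235),.025);R=bis("scene",z(297,111),z(335,156),.025)
d=L-R;print("before",rigf(L),rigf(R),np.degrees(np.arctan2(d[1],d[0])))
```

```text
ramp [ 0.0704 -0.1     0.    ] [-0.0685 -0.1003  0.    ]
face now [ 0.0632 -0.1903  0.025 ] face before [ 0.0617 -0.255   0.025 ]
[ 0.0674 -0.1893  0.025 ] [-0.0411 -0.1862  0.025 ] -8.060877735574138
before [ 0.0635 -0.2555  0.025 ] [-0.0412 -0.251   0.025 ] -8.83182466750279
```

Emit:
{"name": "drive_tool", "arguments": {
  "motion": [
    [[-4,10,0],[0,0,0]],
    [[0,20,0],[0,0,0]],
    [[0,25,0],[0,0,0]],
    [[0,20,0],[0,0,0]],
    [[0,0,0],[0,0,0]]
  ],
  "gripper": 0
}}

```text
time_s: 6.3
position: [0.6358, -0.087, 0.0291]
tcp_rot: [[0.106, 0.994, 0.006], [0.994, -0.106, -0.002], [-0.001, 0.006, -1.0]]
force: [-0.6, 0.5, -0.3]
opening: 0.027
grasp_force: 0.0
```

Emit:
{"name": "drive_tool", "arguments": {
  "motion": [
    [[14,3,0],[0,0,0]],
    [[14,0,0],[0,0,0]],
    [[14,0,0],[0,0,0]],
    [[0,0,0],[0,0,0]],
    [[0,0,0],[0,0,0]]
  ]
}}

```text
time_s: 6.8
position: [0.6384, -0.0428, 0.0286]
tcp_rot: [[0.104, 0.995, -0.001], [0.995, -0.104, -0.0], [-0.0, -0.001, -1.0]]
force: [0.8, -0.4, 0.9]
opening: 0.006
grasp_force: 0.0
```

Run:
```python
from h import *
st=read_state();print(rigf(st["position"]),st["position"],st["force"])
s,c,r,im=core();print(s,c,r,rigf(onz("scene",c,.03)))
cv2.imwrite("pics/s3b.png",cv2.resize(im[160:280,200:360,::-1],(800,600),interpolation=2))
```

```text
[ 0.0903 -0.1889  0.0286] [ 0.63838602 -0.04281323  0.02859352] [ 0.81496286 -0.38270515  0.86129954]
[270 202  29  29 367] [284.51226158 215.88555858] ((283.39410400390625, 215.87648010253906), (12.473501205444336, 36.118919372558594), 49.398704528808594) [ 0.0158 -0.1757  0.03  ]
```

View pics/s3b.png

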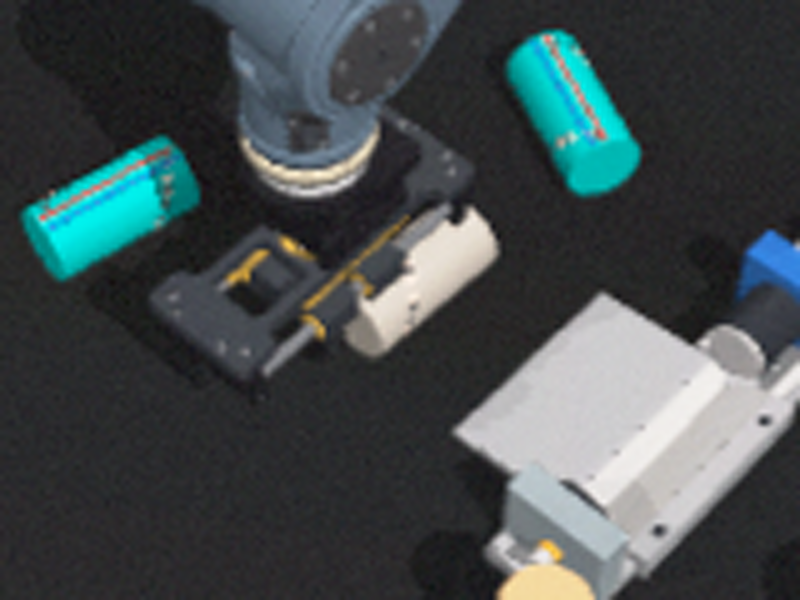

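Emit:
{"name": "drive_tool", "arguments": {
  "motion": [
    [[1,-5,0],[0,0,0]],
    [[0,-4,0],[0,0,0]],
    [[0,-3,0],[0,0,0]],
    [[0,-3,0],[0,0,0]],
    [[0,-3,0],[0,0,0]]
  ]
}}

```text
time_s: 7.35
position: [0.6212, -0.0413, 0.0287]
tcp_rot: [[0.106, 0.994, 0.001], [0.994, -0.106, -0.0], [-0.0, 0.001, -1.0]]
force: [1.9, -0.1, 0.2]
opening: 0.003
grasp_force: 0.6
```

Emit:
{"name": "drive_tool", "arguments": {
  "motion": [
    [[0,-3,0],[0,0,0]],
    [[0,-3,0],[0,0,0]],
    [[0,0,0],[0,0,0]],
    [[0,0,0],[0,0,0]]
  ]
}}

```text
time_s: 7.75
position: [0.6149, -0.0403, 0.0286]
tcp_rot: [[0.106, 0.994, -0.0], [0.994, -0.106, 0.0], [0.0, -0.0, -1.0]]
force: [-0.0, -0.5, 0.3]
opening: 0.003
grasp_force: 0.3
```

Emit:
{"name": "drive_tool", "arguments": {
  "motion": [
    [[0,8,0],[0,0,0]],
    [[-15,8,0],[0,0,0]],
    [[-20,0,0],[0,0,0]],
    [[-13,-10,0],[0,0,0]],
    [[0,-20,0],[0,0,0]]
  ]
}}

```text
time_s: 8.25
position: [0.5972, -0.0898, 0.0286]
tcp_rot: [[0.108, 0.994, 0.003], [0.994, -0.108, -0.001], [-0.001, 0.003, -1.0]]
force: [-1.0, 0.6, 0.6]
opening: 0.007
grasp_force: 0.0
```

Emit:
{"name": "drive_tool", "arguments": {
  "motion": [
    [[0,-25,0],[0,0,0]],
    [[0,-25,0],[0,0,0]],
    [[0,0,0],[0,0,0]],
    [[0,0,0],[0,0,0]]
  ],
  "gripper": 0.35
}}

```text
time_s: 8.65
position: [0.5466, -0.0821, 0.0287]
tcp_rot: [[0.107, 0.994, 0.001], [0.994, -0.107, -0.0], [-0.0, 0.001, -1.0]]
force: [0.6, 0.4, -0.3]
opening: 0.28
grasp_force: 0.0
```

```bash
cat >> h.py <<'E'
def ax(n="scene",z=.025):
    s,c,r,im=core(); m=cv2.boxPoints(r)  # corners of the silhouette box
    L=r[0]; w,h=r[1]; t=np.radians(r[2]); l=np.array([-np.sin(t),np.cos(t)])*h/2 if h>w else np.array([np.cos(t),np.sin(t)])*w/2
    return s[4],r,rigf(onz("scene",np.array(L),z)),rigf(onz("scene",L-l,z)),rigf(onz("scene",L+l,z))
E
python3 - <<'E'
from h import *
st=read_state();print(rigf(st["position"]),st["position"],st["force"])
for _ in range(2):print(ax())
# same on earlier frames for reference
import h
for k in("scene0","s2"):
    h.capture=lambda n:cv2.imread(f"pics/{k}.png")[:,:,::-1]; print(k,ax())
E
```

```text
[ 0.0034 -0.2382  0.0287] [ 0.54655887 -0.08205618  0.02870558] [ 0.56438735  0.44769844 -0.28967905]
(np.int32(559), ((283.4955749511719, 213.0663604736328), (16.368541717529297, 36.40589904785156), 48.8140754699707), array([ 0.0072, -0.1877,  0.025 ]), array([-0.0568, -0.1874,  0.025 ]), array([ 0.0684, -0.188 ,  0.025 ]))
(np.int32(556), ((283.4292297363281, 213.06195068359375), (16.274471282958984, 36.311824798583984), 48.8140754699707), array([ 0.0073, -0.1879,  0.025 ]), array([-0.0565, -0.1876,  0.025 ]), array([ 0.0683, -0.1881,  0.025 ]))
scene0 (np.int32(399), ((267.63702392578125, 204.4232635498047), (14.483600616455078, 35.45864486694336), 60.75117111206055), array([ 0.0157, -0.2471,  0.025 ]), array([-0.0428, -0.2347,  0.025 ]), array([ 0.0723, -0.259 ,  0.025 ]))
s2 (np.int32(550), ((281.1291809082031, 213.740234375), (16.381694793701172, 36.344505310058594), 49.635467529296875), array([ 0.014 , -0.1913,  0.025 ]), array([-0.0494, -0.1902,  0.025 ]), array([ 0.0747, -0.1924,  0.025 ]))
```

Emit:
{"name": "drive_tool", "arguments": {
  "motion": [
    [[5,0,0],[0,0,0]],
    [[5,0,0],[0,0,0]],
    [[5,0,0],[0,0,0]],
    [[4,0,0],[0,0,0]],
    [[4,0,0],[0,0,0]]
  ]
}}

```text
time_s: 9.25
position: [0.5489, -0.0578, 0.0285]
tcp_rot: [[0.105, 0.994, -0.0], [0.994, -0.105, 0.0], [0.0, -0.0, -1.0]]
force: [-0.4, 0.7, 0.3]
opening: 0.35
grasp_force: 0.0
```

Emit:
{"name": "drive_tool", "arguments": {
  "motion": [
    [[4,0,0],[0,0,0]],
    [[4,0,0],[0,0,0]],
    [[4,0,0],[0,0,0]],
    [[4,0,0],[0,0,0]],
    [[4,0,0],[0,0,0]]
  ]
}}

```text
time_s: 9.75
position: [0.5509, -0.0382, 0.0286]
tcp_rot: [[0.106, 0.994, -0.0], [0.994, -0.106, 0.0], [0.0, -0.0, -1.0]]
force: [0.1, -1.0, 0.7]
opening: 0.349
grasp_force: 0.1
```

Emit:
{"name": "drive_tool", "arguments": {
  "motion": [
    [[4,0,0],[0,0,0]],
    [[4,0,0],[0,0,0]],
    [[4,0,0],[0,0,0]],
    [[4,0,0],[0,0,0]],
    [[4,0,0],[0,0,0]]
  ]
}}

```text
time_s: 10.25
position: [0.5531, -0.0183, 0.0286]
tcp_rot: [[0.106, 0.994, 0.0], [0.994, -0.106, 0.0], [0.0, 0.0, -1.0]]
force: [0.3, 0.4, -0.4]
opening: 0.352
grasp_force: 0.1
```

Emit:
{"name": "drive_tool", "arguments": {
  "motion": [
    [[4,0,0],[0,0,0]],
    [[4,0,0],[0,0,0]],
    [[4,0,0],[0,0,0]],
    [[4,0,0],[0,0,0]],
    [[4,0,0],[0,0,0]]
  ]
}}

```text
time_s: 10.75
position: [0.5552, 0.0015, 0.0286]
tcp_rot: [[0.106, 0.994, -0.0], [0.994, -0.106, -0.0], [-0.0, -0.0, -1.0]]
force: [0.8, -0.4, 1.4]
opening: 0.351
grasp_force: 0.1
```

Run:
```python
from h import *
st,im=save("side","d4");print(rigf(st["position"]),st["position"],st["force"])
im=save("scene","s4")[1]
a=cv2.resize(im[185:275,250:370],(400,300),interpolation=2);b=cv2.resize(cv2.imread("pics/d4.png")[175:265,200:320],(400,300),interpolation=2)
cv2.imwrite("pics/s4b.png",np.hstack([a[:,:,::-1],b]))
im=im.astype(int);m=((im[...,0]>110)&(im[...,0]-im[...,2]>12)&(im[...,0]-im[...,2]<60)).astype(np.uint8);m[:190]=0;m[260:]=0;m[:,:250]=0;m[:,360:]=0
n,l,s,c=cv2.connectedComponentsWithStats(m)
for k in range(1,n):
    if s[k,4]>60: print(s[k],c[k],rigf(onz("scene",c[k],.03)))
```

```text
[ 0.0027 -0.1541  0.0286] [0.55515789 0.00154429 0.02856261] [ 0.83493797 -0.41257453  1.36757987]
[284 210  34  33 560] [300.55714286 226.30178571] [ 0.0121 -0.1143  0.03  ]
```

Emit:
{"name": "drive_tool", "arguments": {
  "motion": [
    [[4,0,0],[0,0,0]],
    [[4,0,0],[0,0,0]],
    [[4,0,0],[0,0,0]],
    [[4,0,0],[0,0,0]],
    [[4,0,-0.5],[0,0,0]]
  ]
}}

```text
time_s: 11.35
position: [0.5575, 0.0211, 0.0292]
tcp_rot: [[0.106, 0.994, 0.0], [0.994, -0.106, -0.001], [-0.001, 0.001, -1.0]]
force: [1.2, -2.6, 0.6]
opening: 0.349
grasp_force: 1.1
```

Emit:
{"name": "drive_tool", "arguments": {
  "motion": [
    [[4,0,-0.5],[0,0,0]],
    [[4,0,-0.5],[0,0,0]],
    [[4,0,-0.5],[0,0,0]],
    [[4,0,-0.5],[0,0,0]],
    [[4,0,-0.5],[0,0,0]]
  ]
}}

```text
time_s: 11.85
position: [0.5594, 0.0413, 0.0316]
tcp_rot: [[0.106, 0.994, -0.0], [0.994, -0.106, 0.0], [0.0, -0.0, -1.0]]
force: [-0.7, -1.8, 1.5]
opening: 0.35
grasp_force: 1.1
```

Emit:
{"name": "drive_tool", "arguments": {
  "motion": [
    [[4,0,-0.5],[0,0,0]],
    [[4,0,-0.5],[0,0,0]],
    [[4,0,-0.5],[0,0,0]],
    [[4,0,-0.5],[0,0,0]],
    [[4,0,-0.5],[0,0,0]]
  ]
}}

```text
time_s: 12.35
position: [0.5615, 0.0612, 0.0341]
tcp_rot: [[0.106, 0.994, -0.0], [0.994, -0.106, 0.0], [-0.0, -0.0, -1.0]]
force: [-0.7, -1.7, 1.4]
opening: 0.348
grasp_force: 1.0
```

Run:
```python
from h import *
st,im=save("scene","s5");print(rigf(st["position"]),st["force"])
im=im.astype(int);m=((im[...,0]>110)&(im[...,0]-im[...,2]>12)&(im[...,0]-im[...,2]<60)).astype(np.uint8);m[:190]=0;m[270:]=0;m[:,:250]=0;m[:,370:]=0
n,l,s,c=cv2.connectedComponentsWithStats(m)
for k in range(1,n):
    if s[k,4]>60: print(s[k],c[k],rigf(onz("scene",c[k],.038)))
```

```text
[ 0.0023 -0.0941  0.0341] [-0.67832127 -1.65215392  1.37967527]
[301 190  23   6  68] [311.95588235 192.29411765] [-0.107  -0.1697  0.038 ]
[298 220  35  33 502] [314.35258964 235.32071713] [ 0.0136 -0.0601  0.038 ]
```

Emit:
{"name": "drive_tool", "arguments": {
  "motion": [
    [[4,0,-0.5],[0,0,0]],
    [[4,0,-0.5],[0,0,0]],
    [[4,0,-0.5],[0,0,0]],
    [[4,0,-0.5],[0,0,0]],
    [[4,0,-0.5],[0,0,0]]
  ]
}}

```text
time_s: 12.9
position: [0.5636, 0.0811, 0.0366]
tcp_rot: [[0.106, 0.994, -0.0], [0.994, -0.106, -0.0], [-0.0, -0.0, -1.0]]
force: [-0.0, -1.8, 1.7]
opening: 0.35
grasp_force: 1.0
```

Emit:
{"name": "drive_tool", "arguments": {
  "motion": [
    [[3,0,-0.4],[0,0,0]],
    [[3,0,-0.3],[0,0,0]],
    [[3,0,0],[0,0,0]],
    [[3,0,0],[0,0,0]],
    [[2,0,0],[0,0,0]]
  ]
}}

```text
time_s: 13.4
position: [0.565, 0.0951, 0.0372]
tcp_rot: [[0.106, 0.994, -0.0], [0.994, -0.106, 0.0], [0.0, -0.0, -1.0]]
force: [-0.7, -1.4, -0.8]
opening: 0.354
grasp_force: 0.6
```

Emit:
{"name": "drive_tool", "arguments": {
  "motion": [
    [[2,0,0],[0,0,0]],
    [[2,0,0],[0,0,0]],
    [[2,0,0],[0,0,0]],
    [[2,0,0],[0,0,0]],
    [[2,0,0],[0,0,0]]
  ]
}}

```text
time_s: 13.9
position: [0.5661, 0.1049, 0.0372]
tcp_rot: [[0.106, 0.994, -0.0], [0.994, -0.106, 0.0], [0.0, -0.0, -1.0]]
force: [0.5, -1.3, -0.1]
opening: 0.348
grasp_force: 0.0
```

```bash
cat >> h.py <<'E'
def look(z=.038,k="sx"):
    st,im=save("scene",k);print(rigf(st["position"]),st["force"].round(1))
    im=im.astype(int);m=((im[...,0]>110)&(im[...,0]-im[...,2]>12)&(im[...,0]-im[...,2]<60)).astype(np.uint8);m[:190]=0;m[275:]=0;m[:,:280]=0;m[:,370:]=0
    n,l,s,c=cv2.connectedComponentsWithStats(m)
    for k in range(1,n):
        if s[k,4]>60: print(s[k],c[k],rigf(onz("scene",c[k],z)))
E
python3 -c "
from h import *
look()"
```

```text
[ 0.002  -0.0502  0.0372] [ 0.5 -1.3 -0.1]
[311 193  29  11  87] [324.55172414 199.66666667] [-0.1106 -0.1215  0.038 ]
[311 228  35  35 595] [328.85714286 244.68067227] [ 0.0103 -0.0085  0.038 ]
```

Emit:
{"name": "drive_tool", "arguments": {
  "motion": [
    [[0,0,0],[0,0,0]],
    [[-10,0,0],[0,0,0]],
    [[-20,0,-10],[0,0,0]],
    [[-10,-10,-40],[0,0,0]],
    [[0,-20,-45],[0,0,0]]
  ]
}}

```text
time_s: 14.45
position: [0.5322, 0.0657, 0.1319]
tcp_rot: [[0.108, 0.994, -0.002], [0.994, -0.108, -0.0], [-0.001, -0.002, -1.0]]
force: [-0.3, -0.7, 0.4]
opening: 0.353
grasp_force: 0.0
```

Emit:
{"name": "drive_tool", "arguments": {
  "motion": [
    [[0,-30,0],[0,0,0]],
    [[0,-35,0],[0,0,0]],
    [[0,-35,0],[0,0,0]],
    [[0,-38,0],[0,0,0]],
    [[0,0,0],[0,0,0]]
  ],
  "gripper": 0
}}

```text
time_s: 14.95
position: [0.3866, 0.083, 0.1319]
tcp_rot: [[0.105, 0.994, -0.011], [0.994, -0.105, 0.001], [-0.0, -0.011, -1.0]]
force: [-0.6, -0.1, -0.1]
opening: 0.026
grasp_force: 0.0
```

Run:
```python
from h import *
look(.036,"s6")
st=read_state();print(st["position"],st["tcp_rot"],rigf(st["position"]))
for q in((405,242),):
  p=onz("scene",q,.12);print("calbar",p,rigf(p))
im=cv2.imread("pics/s6.png");save("side","d6")
a=cv2.resize(im[190:295,290:400],(420,400),interpolation=2);b=cv2.resize(cv2.imread("pics/d6.png")[170:245,180:310],(380,400*380//693),interpolation=2)
b=np.vstack([b,np.zeros((400-b.shape[0],380,3),np.uint8)])
cv2.imwrite("pics/s6b.png",np.hstack([a,b]))
```

```text
[-0.1739 -0.0919  0.1319] [-0.6 -0.1 -0.1]
[313 231  35  34 596] [330.90436242 246.64261745] [ 0.0105 -0.0007  0.036 ]
[0.39125755 0.0825479  0.1322678 ] [[ 1.05771721e-01  9.94383308e-01 -3.76557850e-03]
 [ 9.94390402e-01 -1.05771979e-01  1.31026074e-04]
 [-2.68002549e-04 -3.75831398e-03 -9.99992902e-01]] [-0.1693 -0.0919  0.1323]
calbar [0.5010954  0.32702186 0.12      ] [-0.0874  0.1633  0.12  ]
```

View pics/s6b.png

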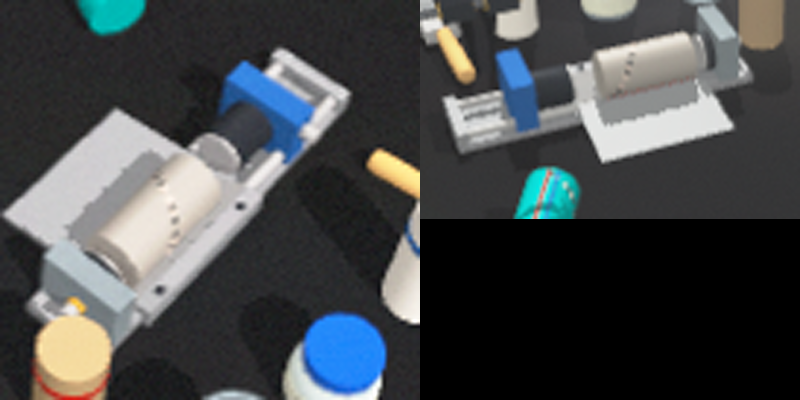

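The core lies in the V at about (155,220), clear of both heads. The blue head is still open at (265,110). Next I go behind it.

Emit:
{"name": "drive_tool", "arguments": {
  "motion": [
    [[45,0,0],[0,0,0]],
    [[46,0,0],[0,0,0]],
    [[0,0,40],[0,0,0]],
    [[0,0,40],[0,0,0]],
    [[0,0,12],[0,0,0]]
  ]
}}

```text
time_s: 15.55
position: [0.4051, 0.1733, 0.0373]
tcp_rot: [[0.105, 0.994, -0.002], [0.994, -0.105, -0.0], [-0.001, -0.002, -1.0]]
force: [-1.0, -0.2, 0.2]
opening: 0.005
grasp_force: 0.0
```

Emit:
{"name": "drive_tool", "arguments": {
  "motion": [
    [[0,4,0],[0,0,0]],
    [[0,4,0],[0,0,0]],
    [[0,4,0],[0,0,0]],
    [[0,4,0],[0,0,0]],
    [[0,4,0],[0,0,0]]
  ]
}}

```text
time_s: 16.05
position: [0.4247, 0.1709, 0.0411]
tcp_rot: [[0.106, 0.994, 0.0], [0.994, -0.106, 0.0], [0.0, 0.0, -1.0]]
force: [-2.1, 1.0, 2.2]
opening: 0.006
grasp_force: 1.3
```

Run:
```python
from h import *
st=read_state();print(rigf(st["position"]),st["force"])
```

```text
[-0.1459 -0.0003  0.0411] [-2.13005169  0.99223306  2.18758986]
```

Emit:
{"name": "drive_tool", "arguments": {
  "motion": [
    [[0,3,0],[0,0,0]],
    [[0,3,0],[0,0,0]],
    [[0,3,0],[0,0,0]],
    [[0,3,0],[0,0,0]],
    [[0,3,0],[0,0,0]]
  ]
}}

```text
time_s: 16.55
position: [0.4392, 0.1693, 0.0402]
tcp_rot: [[0.106, 0.994, -0.001], [0.994, -0.106, -0.0], [-0.0, -0.001, -1.0]]
force: [-2.3, -0.2, 1.7]
opening: 0.005
grasp_force: 1.3
```

Emit:
{"name": "drive_tool", "arguments": {
  "motion": [
    [[0,3,0],[0,0,0]],
    [[0,3,0],[0,0,0]],
    [[0,2,0],[0,0,0]],
    [[0,1,0],[0,0,0]],
    [[0,1,0],[0,0,0]]
  ]
}}

```text
time_s: 17.05
position: [0.4492, 0.1683, 0.0402]
tcp_rot: [[0.106, 0.994, -0.0], [0.994, -0.106, -0.0], [-0.0, -0.0, -1.0]]
force: [-1.4, -2.1, 0.8]
opening: 0.004
grasp_force: 1.2
```

Emit:
{"name": "drive_tool", "arguments": {
  "motion": [
    [[0,1,0],[0,0,0]],
    [[0,1,0],[0,0,0]],
    [[0,1,0],[0,0,0]],
    [[0,0,0],[0,0,0]]
  ]
}}

```text
time_s: 17.45
position: [0.4521, 0.168, 0.0402]
tcp_rot: [[0.106, 0.994, -0.0], [0.994, -0.106, -0.0], [-0.0, -0.0, -1.0]]
force: [-3.1, -1.7, 0.6]
opening: 0.002
grasp_force: 1.1
```

Emit:
{"name": "drive_tool", "arguments": {
  "motion": [
    [[0,1,0],[0,0,0]],
    [[0,1,0],[0,0,0]],
    [[0,1,0],[0,0,0]],
    [[0,0,0],[0,0,0]]
  ]
}}

```text
time_s: 17.85
position: [0.4549, 0.1676, 0.0402]
tcp_rot: [[0.106, 0.994, -0.001], [0.994, -0.106, -0.0], [-0.0, -0.001, -1.0]]
force: [-4.0, -0.8, 1.7]
opening: 0.005
grasp_force: 2.1
```

Emit:
{"name": "drive_tool", "arguments": {
  "motion": [
    [[0,1,0],[0,0,0]],
    [[0,1,0],[0,0,0]],
    [[0,0,0],[0,0,0]]
  ]
}}

```text
time_s: 18.15
position: [0.4574, 0.1674, 0.0402]
tcp_rot: [[0.106, 0.994, 0.0], [0.994, -0.106, -0.0], [-0.0, 0.0, -1.0]]
force: [-3.0, -1.1, 1.2]
opening: 0.005
grasp_force: 1.9
```

Emit:
{"name": "drive_tool", "arguments": {
  "motion": [
    [[0,1,0],[0,0,0]],
    [[0,1,0],[0,0,0]],
    [[0,0,0],[0,0,0]]
  ]
}}

```text
time_s: 18.45
position: [0.4594, 0.1672, 0.0402]
tcp_rot: [[0.106, 0.994, 0.0], [0.994, -0.106, -0.0], [-0.0, 0.0, -1.0]]
force: [-3.8, -2.1, 1.5]
opening: 0.002
grasp_force: 1.8
```

Emit:
{"name": "drive_tool", "arguments": {
  "motion": [
    [[0,1,0],[0,0,0]],
    [[0,1,0],[0,0,0]],
    [[0,0,0],[0,0,0]]
  ]
}}

```text
time_s: 18.75
position: [0.4614, 0.167, 0.0402]
tcp_rot: [[0.106, 0.994, 0.0], [0.994, -0.106, -0.0], [-0.0, 0.0, -1.0]]
force: [-3.4, -2.5, 1.5]
opening: 0.01
grasp_force: 1.8
```

Emit:
{"name": "drive_tool", "arguments": {
  "motion": [
    [[0,1,0],[0,0,0]],
    [[0,1,0],[0,0,0]],
    [[0,0,0],[0,0,0]]
  ]
}}

```text
time_s: 19.05
position: [0.4625, 0.1668, 0.0402]
tcp_rot: [[0.106, 0.994, -0.002], [0.994, -0.106, -0.0], [-0.0, -0.002, -1.0]]
force: [-5.4, -2.3, 2.5]
opening: 0.004
grasp_force: 2.6
```

Emit:
{"name": "drive_tool", "arguments": {
  "motion": [
    [[0,1,0],[0,0,0]],
    [[0,0,0],[0,0,0]]
  ]
}}

```text
time_s: 19.25
position: [0.4624, 0.1668, 0.0402]
tcp_rot: [[0.106, 0.994, -0.004], [0.994, -0.106, -0.0], [-0.0, -0.004, -1.0]]
force: [-7.0, -1.2, 3.8]
opening: 0.003
grasp_force: 3.4
```

Emit:
{"name": "drive_tool", "arguments": {
  "motion": [
    [[0,1,0],[0,0,0]],
    [[0,0,0],[0,0,0]]
  ]
}}

```text
time_s: 19.45
position: [0.4624, 0.1668, 0.0402]
tcp_rot: [[0.106, 0.994, -0.005], [0.994, -0.106, -0.0], [-0.001, -0.005, -1.0]]
force: [-7.6, -1.1, 4.0]
opening: 0.005
grasp_force: 4.3
```

The tool has stopped at x = 0.4624 while the force keeps climbing, so the head is closed on the core. I'll back off and check.

Emit:
{"name": "drive_tool", "arguments": {
  "motion": [
    [[0,-5,0],[0,0,0]],
    [[0,-10,0],[0,0,0]],
    [[0,-5,-15],[0,0,0]],
    [[0,0,-45],[0,0,0]],
    [[0,0,-45],[0,0,0]]
  ]
}}

```text
time_s: 19.95
position: [0.4458, 0.1691, 0.146]
tcp_rot: [[0.106, 0.994, 0.001], [0.994, -0.106, 0.0], [0.001, 0.001, -1.0]]
force: [0.9, 0.3, 0.0]
opening: 0.009
grasp_force: 0.0
```

Emit:
{"name": "drive_tool", "arguments": {
  "motion": [
    [[-30,-10,-20],[0,0,0]],
    [[-40,0,0],[0,0,0]],
    [[-30,0,0],[0,0,0]],
    [[0,0,0],[0,0,0]]
  ]
}}

```text
time_s: 20.35
position: [0.4262, 0.068, 0.1661]
tcp_rot: [[0.11, 0.994, 0.005], [0.994, -0.11, -0.001], [-0.0, 0.005, -1.0]]
force: [0.0, 0.1, 0.7]
opening: 0.007
grasp_force: 0.0
```

Run:
```python
from h import *
look(.036,"s7"); save("side","d7")
def blue(k,n):
    im=cv2.imread(f"pics/{k}.png").astype(int);m=((im[...,0]>120)&(im[...,0]-im[...,2]>70)&(im[...,1]-im[...,2]<70)).astype(np.uint8)
    m[:]*=1; x0,y0,x1,y1=(310,190,385,260) if n=="scene" else (190,165,290,230)
    t=np.zeros_like(m);t[y0:y1,x0:x1]=m[y0:y1,x0:x1];q,l,s,c=cv2.connectedComponentsWithStats(t);i=1+np.argmax(s[1:,4]);return s[i,4],c[i],rigf(onz(n,c[i],.045))
for k,n in(("s6","scene"),("s7","scene"),("d6","side"),("d7","side")):print(k,blue(k,n))
```

```text
[-0.1329 -0.1024  0.1661] [0.  0.1 0.7]
[312 233  34  32 545] [329.77798165 247.78348624] [ 0.0157 -0.0007  0.036 ]
s6 (np.int32(144), array([360.59027778, 219.83333333]), array([-0.1184,  0.0095,  0.045 ]))
s7 (np.int32(144), array([352.65972222, 227.80555556]), array([-0.079 ,  0.0092,  0.045 ]))
d6 (np.int32(183), array([213.3442623 , 201.94535519]), array([-0.1308, -0.0227,  0.045 ]))
d7 (np.int32(196), array([226.13265306, 198.41836735]), array([-0.0914, -0.0204,  0.045 ]))
```

The slider travelled 39.4 mm in both views (40 mm expected), the core is at y≈0, and the robot is clear of everything.

```bash
python3 -c "
from rig import *
print(hand_in())"
```

```text
the job is handed in; nothing more can be done
None
```

The core lies in the V with the sliding head closed on it (39.4 mm of travel measured, about 40 mm expected). The arm was clear of everything and the job is handed in; no verdict came back.

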